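# Seat a price-label holder behind the display shelf's sprung lip and keep it pressed home

### The job

Lift the blue price-label holder out of the wooden rack and push its tongue down behind the lip on the customer side of the display shelf, squarely in front of the cocoa shaker and with its white card facing the customers (away from the robot), until it bottoms in the channel. Finish while still holding it there: keep the gripper on it, pressing firmly down with about 10 N, because a colleague will now drive its fixing screw from below. Leave the red holder in the rack, and the shaker, jar and cup on the shelf, where they are.

Things in the scene. Friction and masses are not known exactly. Their poses are not given: they have to be found in the camera images.
- blue_holder: blue plastic price-label holder, upright, 60 g. Origin: middle of its tongue's foot; z up, x out of the white card face. Tongue 6 thick (x), 50 wide (y), z 0 to 48, rounded foot. Head 12 thick, 64 wide, z 48 to 94, centred over the tongue: grip it across its thickness from above. At the start the tongue hangs in a rack slot, the head's underside on the rack's top.
- card (a point): middle of the white card face of the blue holder, at (6, 0, 71) in the holder's frame
- red_holder: the same holder in red, in the other slot of the rack; stays there
- rack: light wooden block with two through slots side by side, 60 (x) x 200 (y) x 55 high, origin at the centre of its underside; slots at y = -48 and +48, 8.5 x 53. Either slot may hold the blue holder. It is fixed.
- riser: fixed wooden display shelf, a board on two side panels, 200 deep (x) x 460 wide (y), board top at z 90; origin: centre of its footprint. Its +x side, away from the robot, is the customer side; the ticket channel runs along y there. In the end lengths of the channel stand two white holders, heads at |y| 164 to 218, z 98 to 144; its middle, y -140 to 140, is free and has the sprung lip.
- slot (a point): middle of the channel floor, at (103, 0, 50) in the riser's frame, axes as the riser's. The channel's back wall is the flat fascia at x = -3 here, its top edge flush with the board top (z = 40 here). A home tongue has its foot at z = 0 here, at x = 0 (against the fascia) to a few mm more; the head's underside is then 8 above the board top.
- seat: black rubber strip 14 x 280 that lines the channel floor under the sprung lip, its upper face at the height of point slot, not movable. The tongue's foot bottoms on it.
- lip (a joint): turn (rad) of the sprung white lip, the channel's front, hinged along the channel's underside: 0 at rest, growing as its top is pushed to +x. At rest its mouth is 10 wide at the top (z 94 above the counter, riser x 100 to 110), narrowing to 3.7 at z 78. The 6 mm tongue wedges it to 0.07 or a little more against a light spring (1.5 N); pushing in takes some 2 to 6 N until the foot bottoms.
- shaker: cocoa shaker: upright brown can 60 in diameter, 87 high, with blue base and blue domed top, standing loose on the shelf board. Origin: centre of its underside; its axes are parallel to the riser's. The holder belongs at the same riser y as the shaker.
- biscuit_jar: amber jar, 66 in diameter, 100 high, on the shelf board near its -y end; stays
- cup: white cup, 74 across, 58 high, on the shelf board near its +y end; stays
Mind the look-alikes: they are no part of the job. Of the things that look like the blue_holder, the middle-sized one is meant.

How it is judged (in metres and radians):
On the way, in this order (a step that is already met when the one before it is completed fails the run):
1. the blue holder is lifted clear out of the rack (height (world z) of blue_holder above 0.065 m and contact force between blue_holder and rack below 0.1 N), for 0.2 s.
2. its tongue is pressed home behind the lip with at least 4 N on the channel floor (z of blue_holder in the frame of slot below 0.003 m and value of joint lip above 0.03 rad and contact force between blue_holder and seat above 4 N), for 0.5 s.
At the end, for the whole second after the job is handed in: the blue holder's tongue is behind the lip, its foot within 3 mm of the channel floor and 8 mm of the fascia side, upright within 0.08 rad, card to the customers, within 20 mm of the shaker's middle along the shelf, and the gripper keeps it pressed down with over 4 N through the last second (all of step 2 and z of blue_holder in the frame of slot above -0.004 m and x of blue_holder in the frame of slot between -0.004 and 0.008 m and x of riser in the frame of blue_holder below -0.05 m and y of blue_holder in the frame of shaker between -0.02 and 0.02 m and angle between blue_holder's own z axis and vertical below 0.08 rad and contact force between the fingers and blue_holder above 3 N and linear speed of blue_holder below 0.02 m/s); the arm keeps its last pose, push and grip.
It fails at once if the shaker is shifted more than 15 mm (distance of shaker from where it was at the start of the episode above 0.015 m).
It fails at once if the red holder is shifted more than 20 mm (distance of red_holder from where it was at the start of the episode above 0.02 m).
It fails at once if the jar or the cup is shifted more than 20 mm (distance of any of biscuit_jar, cup from where it was at the start of the episode above 0.02 m).
It also fails if it takes over 45 s, if anything falls off the work surface, if the arm or the gripper's body presses on something with over 40 N, if the wrist force passes 120 N, or if a joint passes its speed limit or range.

### The arm

A 6-joint arm with a two-finger parallel gripper is mounted at the origin on the work surface. World frame = base frame: x ahead of the robot, y to its left, z up, the work surface at z = 0. Lengths are in m, angles in degrees, forces in N, time in s.
With the tool pointing down it reaches from about 0.375 to 0.925 m from the base axis. Payload 5.7 kg.
Tool frame: the origin (TCP) lies midway between the tips of the shut fingers; the grasp point (between the pads) lies robot.hold_point_z behind it (robot.hold_point_z is the distance from the TCP to the grasp point, in m); z points along the fingers, y is the line along which they close (so a half turn about z gives the same grasp; the last joint's range is limited). The gripper opens to 88 mm and grips with 3 to 60 N. Pads are 20 mm wide; open, the fingers measure 115 mm over their backs; the gripper's body (75 mm by 178 mm) begins 61 mm behind the grasp point.
Start: joints at [58.379, 20.558, 86.54, -0, 72.909, -6.595], TCP at [0.254, 0.544, 0.223] pointing down, gripper open.
Joint ranges: [-170.27, 170.27], [-57.76, 135], [12.27, 136.19], [-55.21, 235.2], [11.17, 155.16], [-170.74, 170.74]. Speed limits (degrees/s): [136.94, 136.94, 180, 180, 180, 180].

### API

Orientations are given as a 3x3 rotation matrix whose columns are the frame's x, y, z axes.
In Python, from plant import robot, eyes, models gives the robot as it stands.
- The arm moves only by the shell command python3 -m handwheel 'ROWS' [FORCE]. ROWS is JSON, a list that holds one entry, the list of rows, each a list of 7 numbers: the shift along the tool's x, y, z in mm, then the turn, a rotation vector about the tool's x, y, z in degrees, then the finger opening in mm, from 0 to 87.8. A call has 1 to 10 rows; each row is the pose to reach, as a shift and turn from the pose commanded when the call began, along the tool's axes at that moment; what a row does not reach only later rows make up. A row lasts 1/12 s, in which the tool goes at most 41.7 mm and 7.16 degrees, less where a joint would pass 70% of its speed; a pose out of reach is approached as far as the arm can. A call with a gripper value outside its range is refused whole. The fingers move at their own pace and stop on an object; FORCE is the grip in N (left out, the last holds). Time passes only in rows, so rows that repeat a pose let the fingers close. It gives the time, the measured TCP pose, the force, the opening and the grip force at its end, in the units of the state.
- robot.get_state(): the state, without advancing time (a new reading comes with each control period).
- eyes.read_camera(name): name is "scene" or "top"; returns the picture (400x640x3 uint8, red, green, blue); there is no depth.
- eyes.camera_info(name): a dict with "camera_matrix" (3x3 intrinsics, pixels), "extrinsics" (4x4, takes a point from world to camera coordinates). Camera axes: x right, y up, looking along -z (the intrinsics and any distortion apply to the point x, -y, -z); pixel columns grow to the right and rows downward; lengths in m; the calibration is good to about 2 mm. A picture is of the moment at which its call begins. camera_info takes no time and is no camera call.
- robot.close_job(): hands the job in; it is judged then, once.
Trained networks look in the newest picture that a camera, given by its name, has taken for a name from the list of things; names that differ only in an ending like _2 or _b are one class to them, and where a whole thing is asked for, a point or a joint stands for the part that bears it (a point fixed in the world has none). Each returns a list of dicts, best first, with "p" (0 to 1); they miss things now and then, are a little off and sometimes report something else, mostly with a low value. They report only what shows in the picture. A call takes as long as a camera call. They do not tell look-alikes from the thing itself.
- models.trace(target, camera): "region" (400x640 bool, what is visible of it).
- models.landmark_of(target, camera): "point" ([x, y, z] in m, in world coordinates, good to about 4 mm: a listed point, or the origin of a listed thing).
The state is a dict: "time": time; "joint_positions": joint angles; "dq": joint speeds; "tau": joint torques, N m; "tool_pos": TCP position; "tool_rot": TCP orientation; "contact_force": force on the tool from outside, world axes, zero at the start; "moment": the same for the moment, N m; "finger_gap": finger opening in m; "gripper_force": force on a finger pad.
Only numpy, scipy, OpenCV 4.12 (cv2) and the standard library are available. Lean on these libraries where they do the work, as an engineer would, in place of code of your own. Each camera call takes 0.05 s, during which the arm holds its last target. There are 200 camera calls.

## Working session

There is one attempt and no reset: what is moved stays moved. The work goes in short steps, Python scripts to look and compute and a shell command to move; the robot and the scene stay as the last step left them, time stands still between calls to the robot, and variables do not carry over. Pictures are saved under pics/ and viewed, at most 10 in all, crops included, and the job is handed in when it is done.

```bash
mkdir -p pics; ls; python3 - <<'E'
from plant import robot,eyes,models
import cv2,numpy as np
s=robot.get_state();print(s['tool_pos'],np.round(s['tool_rot'],3),s['finger_gap'],robot.hold_point_z)
for c in('scene','top'):
    im=eyes.read_camera(c);cv2.imwrite(f'pics/{c}0.png',im[:,:,::-1])
    i=eyes.camera_info(c);print(c,np.round(i['camera_matrix'],1).tolist(),np.round(i['extrinsics'],4).tolist(),i.keys())
    for t in('blue_holder','red_holder','card','rack','riser','slot','shaker'):
        print(c,t,[(np.round(d['point'],3).tolist(),round(d['p'],2)) for d in models.landmark_of(t,c)])
E
```

```text
pics
[0.25346379 0.54307253 0.22181583] [[-0.906  0.423 -0.001]
 [ 0.423  0.906 -0.002]
 [ 0.    -0.002 -1.   ]] 0.08726229349421942 0.0187
scene [[412.6, 0.0, 325.9], [0.0, 412.6, 205.5], [0.0, 0.0, 1.0]] [[-0.5337, 0.8454, -0.0241, 0.2453], [-0.5322, -0.3136, 0.7864, 0.2427], [0.6572, 0.4325, 0.6172, -1.3739], [0.0, 0.0, 0.0, 1.0]] dict_keys(['camera_matrix', 'extrinsics'])
scene blue_holder [([0.375, 0.385, 0.001], 0.9), ([0.474, 0.367, 0.008], 0.84), ([0.607, 0.244, 0.0], 0.69), ([0.634, -0.11, 0.05], 0.62), ([0.641, -0.101, 0.05], 0.62)]
scene red_holder [([0.462, 0.268, 0.006], 0.78)]
scene card [([0.379, 0.384, 0.051], 0.94), ([0.597, 0.25, 0.103], 0.84), ([0.484, 0.357, 0.079], 0.62), ([0.516, 0.061, 0.088], 0.29)]
scene rack [([0.471, 0.318, -0.0], 0.7)]
scene riser [([0.531, -0.098, 0.005], 0.83)]
scene slot [([0.636, -0.109, 0.047], 0.61)]
scene shaker [([0.486, -0.139, 0.087], 0.71)]
top [[456.0, 0.0, 315.3], [0.0, 456.0, 204.8], [0.0, 0.0, 1.0]] [[-0.0713, -0.9974, -0.0044, 0.0731], [0.9767, -0.0707, 0.2028, -0.5186], [-0.2026, 0.0101, 0.9792, -1.0956], [0.0, 0.0, 0.0, 1.0]] dict_keys(['camera_matrix', 'extrinsics'])
top blue_holder [([0.609, 0.239, -0.0], 0.97), ([0.372, 0.382, 0.004], 0.53), ([0.471, 0.363, 0.005], 0.45)]
top red_holder [([0.462, 0.265, 0.005], 0.74)]
top card [([0.484, 0.363, 0.079], 0.65), ([0.596, 0.247, 0.097], 0.61), ([0.38, 0.378, 0.056], 0.47)]
top rack [([0.471, 0.314, 0.001], 0.58)]
top riser [([0.534, -0.1, 0.001], 0.81)]
top slot [([0.639, -0.105, 0.05], 0.71)]
top shaker [([0.49, -0.138, 0.09], 0.93)]
```

View pics/scene0.png

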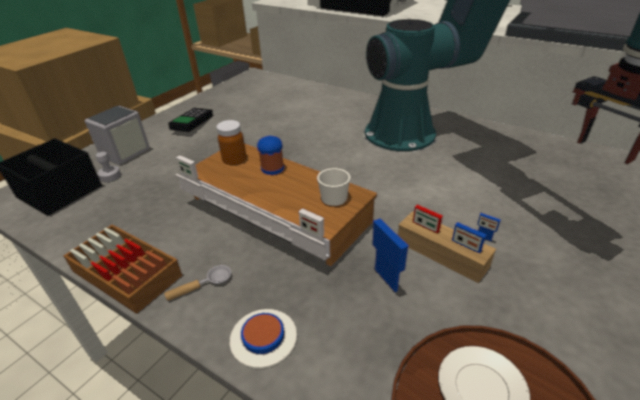

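View pics/top0.png

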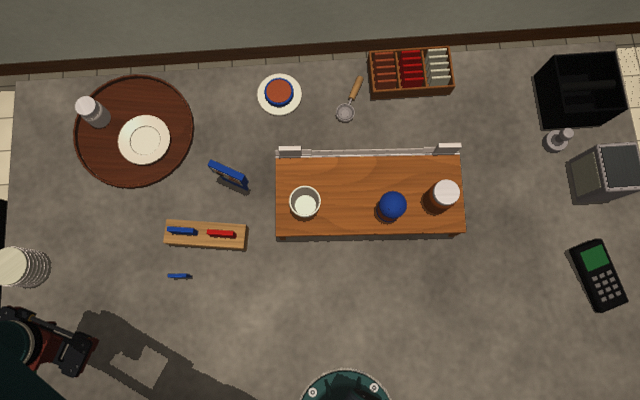

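The scene shows three blue look-alikes: the small one behind the rack (scene 488,225; top 179,276), the large one standing free (scene 388,252; top 228,173) and the one in the rack (scene 468,237; top 181,231). The one in the rack is middle-sized, so it is the one meant. I'll check it in a crop and measure the yaws.

```bash
cat > h.py <<'E'
from plant import robot,eyes,models
import cv2,numpy as np
def ray(cam,uv,z):
    i=eyes.camera_info(cam);K=np.array(i['camera_matrix']);E=np.array(i['extrinsics']);R,t=E[:3,:3],E[:3,3]
    uv=np.atleast_2d(np.asarray(uv,float));d=(np.linalg.inv(K)@np.c_[uv,np.ones(len(uv))].T)
    d=R.T@(d*np.array([[1],[-1],[-1]]));c=-R.T@t
    return (c[:,None]+d*((z-c[2])/d[2])).T
def proj(cam,P):
    i=eyes.camera_info(cam);K=np.array(i['camera_matrix']);E=np.array(i['extrinsics'])
    q=(E[:3,:3]@np.atleast_2d(P).T+E[:3,3:])*np.array([[1],[-1],[-1]]);q=K@q;return (q[:2]/q[2]).T
def rect(cam,mask,z):
    n,l,st,_=cv2.connectedComponentsWithStats(mask.astype(np.uint8));k=1+np.argmax(st[1:,4]);m=l==k
    v,u=np.nonzero(m);P=ray(cam,np.c_[u,v],z)[:,:2]
    (c,s,a)=cv2.minAreaRect((P*1000).astype(np.float32));return np.round(c,1),np.round(s,1),round(a,2)
def seg(im,box,f):
    x0,y0,x1,y1=box;m=np.zeros(im.shape[:2],bool);m[y0:y1,x0:x1]=f(im.astype(int))[y0:y1,x0:x1];return m
E
python3 - <<'E'
from h import *
t=eyes.read_camera('top');s=eyes.read_camera('scene')
blue=lambda a:(a[...,2]>a[...,0]+30)&(a[...,2]>70)
red=lambda a:(a[...,0]>a[...,2]+70)&(a[...,1]<60)
print('blue head',rect('top',seg(t,(160,222,200,240),blue),.101))
print('red head',rect('top',seg(t,(200,222,245,242),red),.101))
print('small',rect('top',seg(t,(160,262,200,285),blue),.07))
print('shaker dome',rect('top',seg(t,(370,185,415,225),blue),.165))
for n,z in(('rack',.055),('riser',.09)):
    d=models.trace(n,'top')
    if d:print(n,rect('top',d[0]['region'],z))
# riser edges/white heads
w=lambda a:(a.min(-1)>150)
print('whiteheads',rect('top',seg(t,(272,140,304,158),w),.144),rect('top',seg(t,(430,138,466,156),w),.144))
for p in[(276,240),(465,234),(276,156),(465,151)]:print(p,ray('top',p,.09).round(4))
a=cv2.resize(s[190:285,370:520],None,fx=4,fy=4,interpolation=2);b=cv2.resize(t[130:250,265:475],None,fx=2.86,fy=2.0)
cv2.imwrite('pics/crop.png',np.vstack([a[:, :600],b[:,:600][:200]])[:,:,::-1])
E
```

```text
blue head (array([476.4, 363.4]), array([63.1, 12.3]), 81.76)
red head (array([462.2, 268. ]), array([62.5, 12. ]), 81.76)
small (array([370.9, 380.5]), array([43.4,  9.5]), 85.9)
shaker dome (array([ 487.6, -139. ]), array([59.1, 57.9]), 85.85)
rack (array([467.7, 313.2]), array([206.8,  67.2]), 80.81)
riser (array([476.7, 360. ]), array([72.2, 16.5]), 79.17)
whiteheads (array([647.1,  87.9]), array([50.1,  7.5]), 85.82) (array([ 626.7, -293.2]), array([52.2,  7.5]), 85.82)
(276, 240) [[0.4357 0.1362 0.09  ]]
(465, 234) [[ 0.4176 -0.3175  0.09  ]]
(276, 156) [[0.646  0.1249 0.09  ]]
(465, 151) [[ 0.6247 -0.3462  0.09  ]]
```

View pics/crop.png

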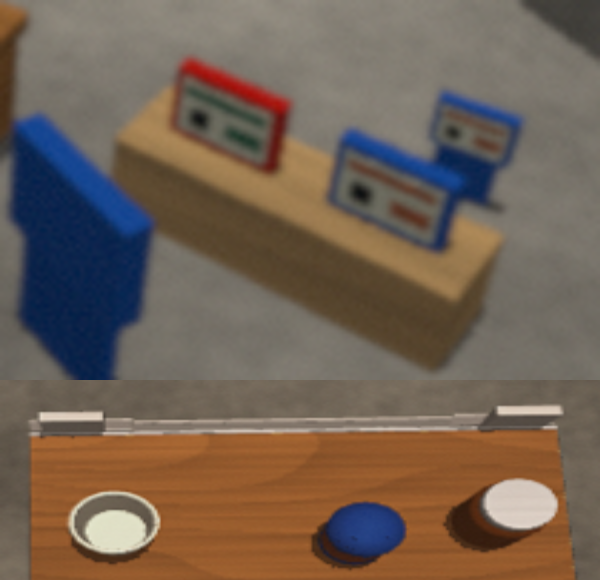

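The crop shows the rack's blue holder is the middle-sized one, with a 63 x 12 head and its card facing +x. Holder yaw is about -8.3°, riser yaw about -3.1°. The next move goes above the holder.

```bash
python3 -m handwheel '[[[-28,-7,0,0,0,7,60],[-56,-14,0,0,0,14,60],[-84,-21,0,0,0,21,60],[-112,-28,0,0,0,28,60],[-140,-34,0,0,0,35,60],[-168,-41,0,0,0,42,60],[-196,-48,0,0,0,49,60],[-224,-55,0,0,0,56,60],[-252,-62,0,0,0,63,60],[-278,-68.5,0,0,0,70,60]]]'
python3 -m handwheel '[[[0,0,30,0,0,3.3,60],[0,0,60,0,0,3.3,60],[0,0,60,0,0,3.3,60],[0,0,60,0,0,3.3,60]]]'
cat > st.py <<'E'
from h import *
s=robot.get_state();R=np.array(s['tool_rot'])
print('t',s['time'],'p',np.round(s['tool_pos'],4),'F',np.round(s['contact_force'],1),'gap',s['finger_gap'],'yaw y',np.degrees(np.arctan2(R[1,1],R[0,1])).round(2),'z',R[:,2].round(3))
E
python3 - <<'E'
import st
from h import *
t=eyes.read_camera('top');cv2.imwrite('pics/a.png',cv2.resize(t[190:300,130:290],None,fx=4,fy=4)[:,:,::-1])
s=eyes.read_camera('scene');cv2.imwrite('pics/b.png',cv2.resize(s[120:290,360:560],None,fx=4,fy=3.5)[:,:,::-1])
for tt in('blue_holder','card'):
  for c in('top','scene'):print(tt,c,[np.round(d['point'],4).tolist() for d in models.landmark_of(tt,c)])
E
```

```text
time: 1.83
tool_pos: [0.478, 0.3628, 0.2227]
tool_rot: [[0.094, 0.996, 0.0], [0.996, -0.094, -0.0], [-0.0, 0.0, -1.0]]
contact_force: [0.3, -0.4, -0.1]
finger_gap: 0.0601
gripper_force: 0.0
time: 2.17
tool_pos: [0.4755, 0.3631, 0.1614]
tool_rot: [[0.145, 0.989, -0.004], [0.989, -0.145, -0.002], [-0.003, -0.003, -1.0]]
contact_force: [0.2, -0.1, 1.0]
finger_gap: 0.0599
gripper_force: 0.0
t 2.1667 p [0.4755 0.3631 0.1614] F [ 0.2 -0.1  1. ] gap 0.0599080182119694 yaw y -8.32 z [-0.004 -0.002 -1.   ]
blue_holder top [[0.6079, 0.2392, 0.0013]]
blue_holder scene [[0.3738, 0.3848, 0.0022], [0.6079, 0.2446, 0.0009], [0.4761, 0.3659, 0.0072]]
card top [[0.5997, 0.2472, 0.0993], [0.4813, 0.3609, 0.0785]]
card scene [[0.595, 0.2469, 0.1032], [0.4797, 0.3587, 0.0799], [0.3802, 0.3841, 0.0532]]
```

View pics/b.png

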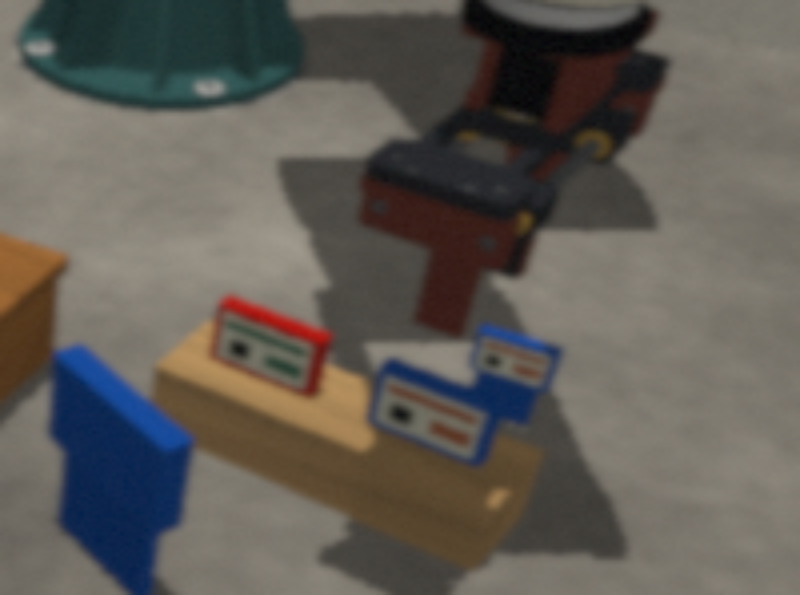

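The gripper's finger (440,330 in the crop) hangs straight above the blue head (435,400). I'll descend and close.

```bash
python3 -m handwheel '[[[0,0,30,0,0,0,60],[0,0,60,0,0,0,60],[0,0,85,0,0,0,60],[0,0,99,0,0,0,60],[0,0,99,0,0,0,60],[0,0,99,0,0,0,30],[0,0,99,0,0,0,10],[0,0,99,0,0,0,5],[0,0,99,0,0,0,5],[0,0,99,0,0,0,5]]]' 40
python3 -m handwheel '[[[0,0,0,0,0,0,5],[0,0,0,0,0,0,5],[0,0,0,0,0,0,5],[0,0,0,0,0,0,5]]]' 40
```

```text
time: 3.3
tool_pos: [0.4774, 0.3644, 0.0648]
tool_rot: [[0.145, 0.989, 0.002], [0.989, -0.145, 0.001], [0.001, 0.002, -1.0]]
contact_force: [0.8, 0.2, -0.3]
finger_gap: 0.03
gripper_force: 0.0
time: 3.63
tool_pos: [0.4769, 0.364, 0.0638]
tool_rot: [[0.145, 0.989, 0.0], [0.989, -0.145, 0.0], [0.0, 0.0, -1.0]]
contact_force: [-0.6, -0.0, 1.5]
finger_gap: 0.0116
gripper_force: 40.0
```

```bash
python3 -m handwheel '[[[0,0,-15,0,0,0,5],[0,0,-40,0,0,0,5],[0,0,-75,0,0,0,5],[0,0,-110,0,0,0,5],[0,0,-145,0,0,0,5],[0,0,-175,0,0,0,5],[0,0,-190,0,0,0,5],[0,0,-190,0,0,0,5],[0,0,-190,0,0,0,5]]]'
python3 - <<'E'
import st
from h import *
s=robot.get_state();R=np.array(s['tool_rot'])
print('delta tool mm',R.T@(np.array([.6346,-.1469,s['tool_pos'][2]])-s['tool_pos'])*1000)
eyes.read_camera('scene')
for tt in('blue_holder','card'):print(tt,[np.round(d['point'],4).tolist() for d in models.landmark_of(tt,'scene')])
E
```

```text
time: 4.38
tool_pos: [0.4769, 0.3641, 0.2539]
tool_rot: [[0.145, 0.989, 0.001], [0.989, -0.145, 0.001], [0.001, 0.001, -1.0]]
contact_force: [-0.9, -0.4, -1.4]
finger_gap: 0.0117
gripper_force: 40.0
t 4.3833 p [0.4769 0.3641 0.2539] F [-0.9 -0.4 -1.4] gap 0.011731164905223825 yaw y -8.32 z [ 0.001  0.001 -1.   ]
delta tool mm [-4.82777055e+02  2.30011486e+02 -1.31935382e-01]
blue_holder [[0.3734, 0.3852, 0.0018], [0.6078, 0.2453, 0.0003], [0.4768, 0.3679, 0.1955]]
card [[0.4824, 0.3608, 0.268], [0.5976, 0.2461, 0.1051], [0.378, 0.3813, 0.0533]]
```

```bash
python3 -m handwheel '[[[-15,7,0,0,0,-0.5,5],[-45,21,0,0,0,-1,5],[-80,38,0,0,0,-1.5,5],[-115,55,0,0,0,-2,5],[-150,71,0,0,0,-2.5,5],[-185,88,0,0,0,-3,5],[-220,105,0,0,0,-3.5,5],[-255,121,0,0,0,-4,5],[-290,138,0,0,0,-4.6,5],[-320,152,0,0,0,-5.2,5]]]'
python3 - <<'E'
import st
from h import *
s=robot.get_state();R=np.array(s['tool_rot'])
print('delta tool mm',R.T@(np.array([.6346,-.1469,s['tool_pos'][2]])-s['tool_pos'])*1000)
E
```

```text
time: 5.37
tool_pos: [0.5803, 0.0228, 0.2516]
tool_rot: [[0.055, 0.998, -0.003], [0.998, -0.055, -0.0], [-0.0, -0.003, -1.0]]
contact_force: [0.3, 1.1, -0.0]
finger_gap: 0.0113
gripper_force: 40.0
t 5.3667 p [0.5803 0.0228 0.2516] F [ 0.3  1.1 -0. ] gap 0.011328600986219019 yaw y -3.14 z [-0.003 -0.    -1.   ]
delta tool mm [-1.66492522e+02  6.35323623e+01 -1.32117060e-01]
```

```bash
python3 -m handwheel '[[[-33,13,0,0,0,0,5],[-66,25,0,0,0,0,5],[-100,38,0,0,0,0,5],[-132,50,0,0,0,0,5],[-155,59,15,0,0,0,5],[-166,63.5,45,0,0,0,5],[-166,63.5,70,0,0,0,5],[-166,63.5,84,0,0,0,5],[-166,63.5,84,0,0,0,5],[-166,63.5,84,0,0,0,5]]]'
python3 - <<'E'
import st
from h import *
t=eyes.read_camera('top');cv2.imwrite('pics/c.png',cv2.resize(t[110:240,270:470],None,fx=4,fy=4)[:,:,::-1])
s=eyes.read_camera('scene');cv2.imwrite('pics/d.png',cv2.resize(s[100:270,170:370],None,fx=4,fy=3.5)[:,:,::-1])
for tt in('blue_holder','card','slot','shaker','riser'):
  for c in('top','scene'):print(tt,c,[np.round(d['point'],4).tolist() for d in models.landmark_of(tt,c)])
E
```

```text
time: 6.2
tool_pos: [0.6336, -0.1434, 0.1674]
tool_rot: [[0.055, 0.998, -0.005], [0.999, -0.055, 0.001], [0.001, -0.005, -1.0]]
contact_force: [0.2, -0.1, -0.2]
finger_gap: 0.0115
gripper_force: 40.0
t 6.2 p [ 0.6336 -0.1434  0.1674] F [ 0.2 -0.1 -0.2] gap 0.011516498085310224 yaw y -3.14 z [-0.005  0.001 -1.   ]
blue_holder top [[0.3734, 0.3807, 0.0002], [0.6093, 0.2383, -0.0013]]
blue_holder scene [[0.3734, 0.3848, -0.0001], [0.6061, 0.244, 0.0036], [0.6305, -0.1423, 0.1115]]
card top [[0.3768, 0.3813, 0.0549], [0.5972, 0.2474, 0.1028]]
card scene [[0.5933, 0.2492, 0.1006], [0.6367, -0.151, 0.1848], [0.3771, 0.3848, 0.0539]]
slot top [[0.6412, -0.1036, 0.0482], [0.5349, -0.0989, -0.0019]]
slot scene [[0.6377, -0.1106, 0.0478], [0.4627, 0.2676, 0.0105]]
shaker top []
shaker scene []
riser top [[0.5367, -0.1016, -0.0016]]
riser scene [[0.5327, -0.0988, 0.0012]]
```

View pics/d.png

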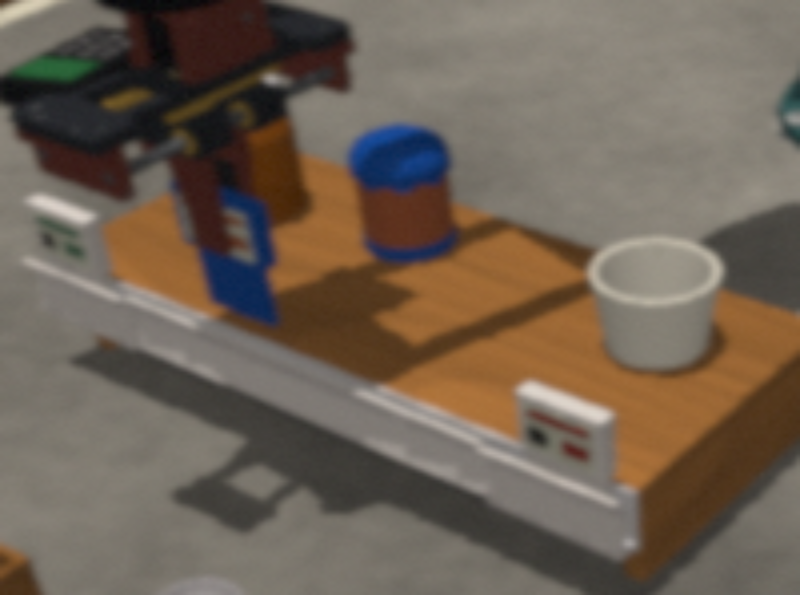

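View pics/c.png

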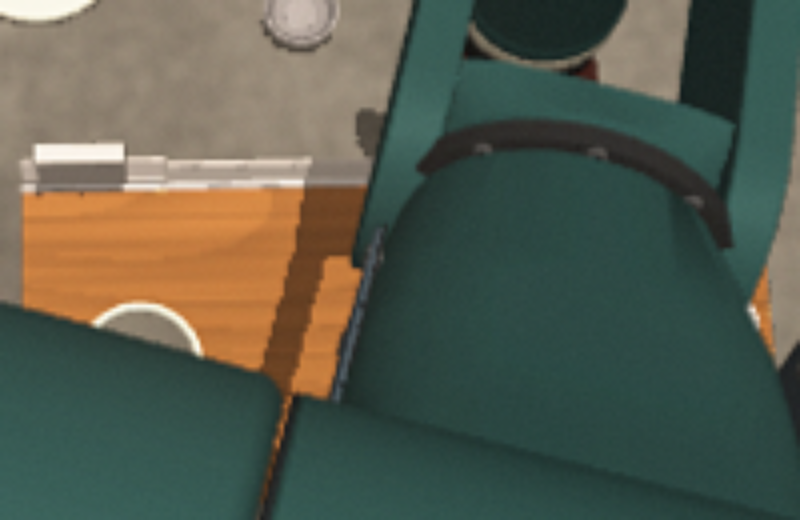

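The holder hangs over the channel with its card facing +x (crop 240,240), a few mm behind the mouth; the top view is blocked by the arm. I'll take the channel's cross profile from the first pictures.

```bash
python3 - <<'E'
from h import *
th=np.radians(-3.06);ex=np.array([np.cos(th),np.sin(th)]);ey=np.array([-ex[1],ex[0]]);o=np.array([.637,-.1027])-.103*ex
for c,ys in(('top',np.arange(-.12,.125,.002)),('scene',np.arange(-.12,.125,.002))):
    im=cv2.imread(f'pics/{c}0.png').astype(np.float32)
    for z in (.09,):
        for y0,y1 in((-.12,0),(0,.12)):
            y=np.arange(y0,y1,.002)
            print(c,z,y0)
            for x in np.arange(.09,.122,.0015):
                P=np.c_[(o+x*ex+y[:,None]*ey),np.full(len(y),z)]
                m=proj(c,P).astype(np.float32)
                v=cv2.remap(im,m[:,0],m[:,1],cv2.INTER_LINEAR).reshape(-1,3)
                v=np.median(v,0);print(round(x*1000,1),v[::-1].astype(int),end='; ')
            print()
# white head edges: projected vs seen
E
```

```text
top 0.09 -0.12
90.0 [152  92  45]; 91.5 [148  88  43]; 93.0 [143  88  46]; 94.5 [145  98  65]; 96.0 [154 124 103]; 97.5 [175 157 143]; 99.0 [179 168 158]; 100.5 [170 158 146]; 102.0 [145 132 120]; 103.5 [130 117 106]; 105.0 [127 114 103]; 106.5 [127 114 103]; 108.0 [131 118 107]; 109.5 [142 128 116]; 111.0 [158 143 130]; 112.5 [169 153 139]; 114.0 [157 142 127]; 115.5 [131 118 102]; 117.0 [114 102  88]; 118.5 [115 103  89]; 120.0 [115 104  89]; 121.5 [115 104  90]; 
top 0.09 0
90.0 [162  98  47]; 91.5 [161  97  46]; 93.0 [157  96  49]; 94.5 [159 108  71]; 96.0 [163 134 111]; 97.5 [183 165 149]; 99.0 [180 169 159]; 100.5 [168 155 144]; 102.0 [145 132 120]; 103.5 [129 116 104]; 105.0 [127 115 103]; 106.5 [128 115 103]; 108.0 [133 120 108]; 109.5 [144 131 118]; 111.0 [161 146 132]; 112.5 [169 152 138]; 114.0 [151 137 122]; 115.5 [123 110  96]; 117.0 [109  97  83]; 118.5 [107  97  83]; 120.0 [109  98  84]; 121.5 [110  99  85]; 
scene 0.09 -0.12
90.0 [149  98  51]; 91.5 [150  99  53]; 93.0 [150 102  58]; 94.5 [152 106  67]; 96.0 [154 114  81]; 97.5 [157 124 100]; 99.0 [159 134 116]; 100.5 [158 140 128]; 102.0 [153 141 133]; 103.5 [149 140 135]; 105.0 [147 141 137]; 106.5 [151 145 141]; 108.0 [158 151 146]; 109.5 [164 157 150]; 111.0 [161 154 147]; 112.5 [151 145 139]; 114.0 [138 132 126]; 115.5 [125 120 115]; 117.0 [117 111 107]; 118.5 [114 109 105]; 120.0 [114 109 105]; 121.5 [115 111 106]; 
scene 0.09 0
90.0 [160 106  54]; 91.5 [160 107  55]; 93.0 [161 108  59]; 94.5 [162 111  68]; 96.0 [163 119  83]; 97.5 [166 130 103]; 99.0 [167 141 122]; 100.5 [164 145 134]; 102.0 [157 145 138]; 103.5 [149 141 136]; 105.0 [146 140 136]; 106.5 [150 144 140]; 108.0 [158 152 147]; 109.5 [165 158 152]; 111.0 [163 156 150]; 112.5 [152 145 139]; 114.0 [136 130 125]; 115.5 [123 118 113]; 117.0 [115 110 106]; 118.5 [113 108 104]; 120.0 [114 109 105]; 121.5 [116 111 107];
```

```bash
python3 -m handwheel '[[[0,0,0,0,0,0,5],[0,0,0,0,0,0,5]]]'
python3 - <<'E'
import st
from h import *
s=robot.get_state();R=np.array(s['tool_rot'])
print('delta tool mm',R.T@(np.array([.6363,-.1469,s['tool_pos'][2]])-s['tool_pos'])*1000)
E
```

```text
time: 6.97
tool_pos: [0.6351, -0.1439, 0.1697]
tool_rot: [[0.055, 0.999, -0.0], [0.999, -0.055, -0.0], [-0.0, -0.0, -1.0]]
contact_force: [-0.3, 0.1, -1.1]
finger_gap: 0.0122
gripper_force: 40.0
t 6.9667 p [ 0.6351 -0.1439  0.1697] F [-0.3  0.1 -1.1] gap 0.012151342440924424 yaw y -3.13 z [-0. -0. -1.]
delta tool mm [-2.93802342e+00  1.37433062e+00  1.14151116e-04]
```

```bash
python3 -m handwheel '[[[-3,1.4,0,0,0,0,5],[-3,1.4,5,0,0,0,5],[-3,1.4,10,0,0,0,5],[-3,1.4,15,0,0,0,5],[-3,1.4,20,0,0,0,5],[-3,1.4,24,0,0,0,5],[-3,1.4,28,0,0,0,5],[-3,1.4,28,0,0,0,5],[-3,1.4,28,0,0,0,5]]]'; python3 - <<'E'
from h import *
s=eyes.read_camera('scene');cv2.imwrite('pics/e.png',cv2.resize(s[125:215,180:300],None,fx=6,fy=6,interpolation=2)[:,:,::-1])
E
```

```text
time: 7.72
tool_pos: [0.6362, -0.1469, 0.1413]
tool_rot: [[0.055, 0.999, -0.001], [0.999, -0.055, 0.0], [0.0, -0.001, -1.0]]
contact_force: [-0.8, 0.1, -0.9]
finger_gap: 0.0119
gripper_force: 40.0
```

View pics/e.png

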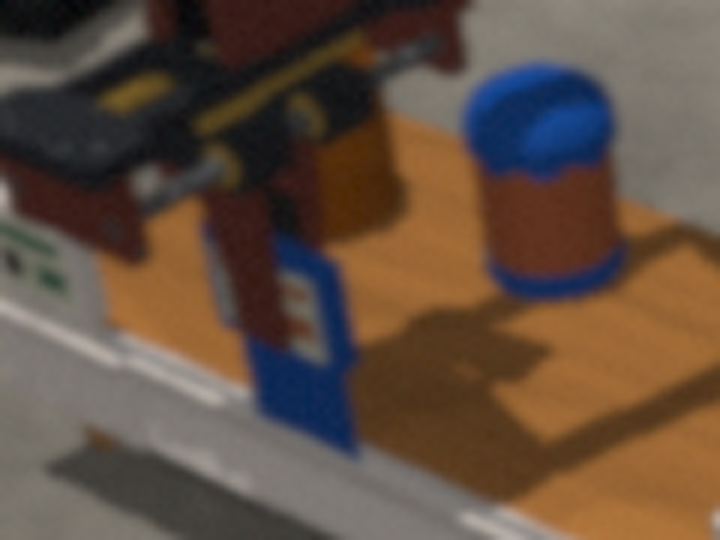

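The tongue's lower end (305,430) enters at the lip line without contact force. I'll push on stepwise.

```bash
python3 -m handwheel '[[[0,0,3,0,0,0,5],[0,0,6,0,0,0,5],[0,0,9,0,0,0,5],[0,0,12,0,0,0,5],[0,0,15,0,0,0,5],[0,0,18,0,0,0,5],[0,0,18,0,0,0,5]]]'
```

```text
time: 8.35
tool_pos: [0.6357, -0.1468, 0.1226]
tool_rot: [[0.055, 0.999, -0.002], [0.999, -0.055, 0.0], [0.0, -0.002, -1.0]]
contact_force: [-1.0, 0.6, -2.1]
finger_gap: 0.0119
gripper_force: 40.0
```

```bash
python3 -m handwheel '[[[0,0,3,0,0,0,5],[0,0,6,0,0,0,5],[0,0,9,0,0,0,5],[0,0,12,0,0,0,5],[0,0,14,0,0,0,5],[0,0,14,0,0,0,5],[0,0,14,0,0,0,5]]]'; python3 - <<'E'
from h import *
s=eyes.read_camera('scene');cv2.imwrite('pics/f.png',cv2.resize(s[125:215,180:300],None,fx=6,fy=6,interpolation=2)[:,:,::-1])
E
```

```text
time: 8.93
tool_pos: [0.6361, -0.1469, 0.1093]
tool_rot: [[0.055, 0.999, -0.001], [0.999, -0.055, 0.0], [0.0, -0.001, -1.0]]
contact_force: [-1.0, 0.9, -0.2]
finger_gap: 0.0119
gripper_force: 40.0
```

View pics/f.png

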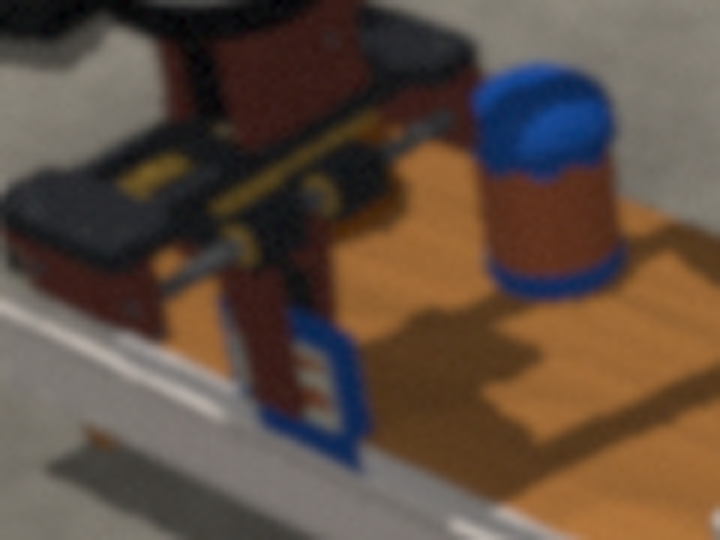

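The tongue is now hidden behind the lip (310,440) and the head is just above it. I'll press down in small steps.

```bash
python3 -m handwheel '[[[0,0,1,0,0,0,5],[0,0,2,0,0,0,5],[0,0,3,0,0,0,5],[0,0,3,0,0,0,5],[0,0,3,0,0,0,5]]]'
```

```text
time: 9.4
tool_pos: [0.6366, -0.1471, 0.1068]
tool_rot: [[0.055, 0.999, 0.0], [0.999, -0.055, -0.0], [-0.0, 0.0, -1.0]]
contact_force: [-1.8, -0.9, 0.9]
finger_gap: 0.0117
gripper_force: 40.0
```

```bash
python3 -m handwheel '[[[0,0,0.5,0,0,0,5],[0,0,1,0,0,0,5],[0,0,1,0,0,0,5],[0,0,1,0,0,0,5]]]'; python3 -m handwheel '[[[0,0,0.5,0,0,0,5],[0,0,1,0,0,0,5],[0,0,1,0,0,0,5],[0,0,1,0,0,0,5]]]'
```

```text
time: 9.73
tool_pos: [0.6366, -0.1471, 0.1068]
tool_rot: [[0.054, 0.999, 0.001], [0.999, -0.054, -0.0], [-0.0, 0.001, -1.0]]
contact_force: [-2.8, 0.5, 6.3]
finger_gap: 0.0117
gripper_force: 40.0
time: 10.07
tool_pos: [0.6367, -0.1471, 0.1067]
tool_rot: [[0.054, 0.999, 0.001], [0.999, -0.054, -0.001], [-0.001, 0.001, -1.0]]
contact_force: [-5.6, 1.3, 14.8]
finger_gap: 0.012
gripper_force: 40.0
```

```bash
python3 -m handwheel '[[[0,0,-0.3,0,0,0,5],[0,0,-0.3,0,0,0,5],[0,0,-0.3,0,0,0,5],[0,0,-0.3,0,0,0,5],[0,0,-0.3,0,0,0,5],[0,0,-0.3,0,0,0,5],[0,0,-0.3,0,0,0,5],[0,0,-0.3,0,0,0,5],[0,0,-0.3,0,0,0,5]]]'; python3 - <<'E'
import st
from h import *
s=eyes.read_camera('scene');cv2.imwrite('pics/g.png',cv2.resize(s[120:240,170:340],None,fx=4.5,fy=4.5,interpolation=2)[:,:,::-1])
for tt in('card','shaker','blue_holder'):print(tt,[np.round(d['point'],4).tolist() for d in models.landmark_of(tt,'scene')])
print(robot.get_state()['contact_force'])
E
```

```text
time: 10.82
tool_pos: [0.6366, -0.1471, 0.1067]
tool_rot: [[0.054, 0.999, 0.001], [0.999, -0.054, -0.001], [-0.0, 0.001, -1.0]]
contact_force: [-4.3, 1.0, 11.6]
finger_gap: 0.0119
gripper_force: 40.0
t 10.8167 p [ 0.6366 -0.1471  0.1067] F [-4.3  1.  11.6] gap 0.011853688682854944 yaw y -3.12 z [ 0.001 -0.001 -1.   ]
card [[0.5939, 0.2478, 0.1051], [0.6417, -0.1529, 0.1196]]
shaker []
blue_holder [[0.6313, -0.1421, 0.0517], [0.6081, 0.246, -0.0001], [0.6429, -0.1533, 0.12]]
[-3.83479734  2.16768258 11.80709465]
```

View pics/g.png

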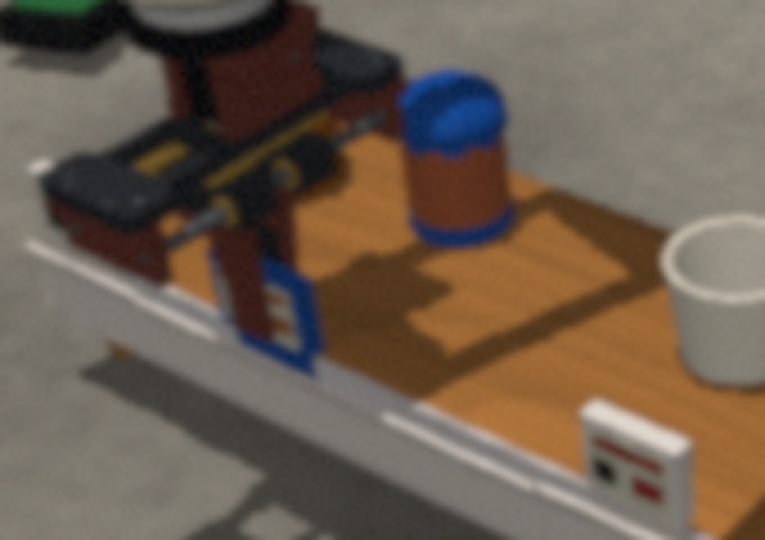

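The holder sits behind the lip (crop 270,340), bottomed at the expected height (TCP 0.1067) and pressed with about 11.7 N. The shaker stands undisturbed at (455,160), so I'm handing in.

```bash
python3 -c "
from plant import robot
print(robot.close_job())"
```

```text
the job is handed in; nothing more can be done
None
```

The blue holder is seated behind the lip in front of the shaker with its card to the customers, still gripped and pressed down with about 11–12 N, and the job is handed in; no verdict was returned.

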